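# Snap the specimen box lid shut all round

### The arm

A 7-joint arm with a two-finger parallel gripper is mounted at the origin on a cart in front of the work surface, level with it; the furniture and walls round the work are solid. World frame = base frame: x ahead of the robot, y to its left, z up, the work surface at z = 0. Lengths are in mm, angles in degrees, forces in N, time in s.
With the tool pointing down it reaches from about 425 to 875 mm from the base axis. Payload 4.7 kg.
Tool frame: the origin (TCP) lies midway between the tips of the shut fingers; the grasp point (between the pads) lies 19 mm behind it; x points along the fingers, y is the direction in which the jaws open and shut, and the axes are right-handed (so a half turn about x gives the same grasp; the last joint's range is limited). The gripper opens to 85 mm and grips with 20 to 120 N. Pads are 22 mm wide; open, the fingers measure 114 mm over their backs; the gripper's body (76 mm by 85 mm) begins 54 mm behind the grasp point. The pads swing forward as they close: fully open they stand 13 mm farther back than shut.
Start: joints at [-72.13, 18.392, -4.016, 83.108, 1.295, 78.541, -3.26], TCP at [190.75, 621.403, 205.349] pointing down, gripper open.
Joint ranges: [-163.93, 163.93], [-17.29, 119.83], [-79.2, 71.16], [3.27, 140.29], [-89.18, 269.18], [5.43, 117.66], [-154.24, 154.24]. Speed limits (degrees/s): [147.25, 147.25, 180, 180, 180, 180, 180].

### API

Orientations are given as a 3x3 rotation matrix whose columns are the frame's x, y, z axes.
In Python, from station import observe, camera, camera_info, job_done gives the robot as it stands.
- The arm moves only by the tool step_arm, never from a script. Its argument "moves" is a list of rows, each a list of 5 numbers: the shift along the tool's x, y, z in m, then the turn about the tool's x in rad, then the finger opening in m, from 0 to 0.0854. A call has 1 to 5 rows; each row is the pose to reach, as a shift and turn from the pose measured when the call began, along the tool's axes at that moment; what a row does not reach only later rows make up. A row lasts 1/12 s, in which the tool goes at most 41.7 mm and 7.16 degrees, less where a joint would pass 70% of its speed; a pose out of reach is approached as far as the arm can. A call with a gripper value outside its range is refused whole. The fingers move at their own pace and stop on an object; "newtons" is the grip in N (left out, the last holds). Time passes only in rows, so rows that repeat a pose let the fingers close. It gives the time, the measured TCP pose, the force and the opening at its end, in the units of the state.
- observe(): the state, without advancing time (a new reading comes with each control period).
- camera(name): name is "side" or "top"; returns the picture (480x640x3 uint8, red, green, blue); there is no depth.
- camera_info(name): a dict with "mtx" (3x3 intrinsics, pixels), "position" and "rotation" of the camera in the world. Camera axes: x right, y down, z forward; pixel columns grow to the right and rows downward; lengths in mm; the calibration is good to about 2 mm. A picture is of the moment at which its call begins. camera_info takes no time and is no camera call.
- job_done(): hands the job in, once; it reports no verdict.
The state is a dict: "time": time; "qpos": joint angles; "qvel": joint speeds; "effort": joint torques, N m; "tool_pos": TCP position; "orientation": TCP orientation; "contact_force": force on the tool from outside, world axes, zero at the start; "torque": the same for the moment, N m; "width": opening from 0.0 (shut) to 1.0 (fully open).
Only numpy, scipy, OpenCV 4.12 (cv2) and the standard library are available. Lean on these libraries where they do the work, as an engineer would, in place of code of your own. Each camera call takes 0.05 s, during which the arm holds its last target.

### The job

The lid of the grey specimen box is laid on but not clicked in: sections of its blue rim still stand up. With the fingertips, press down round the rim, section by section, until all four sides are snapped shut. Press only: do not lift or tip the box or push it away from its place, do not lean heavily on it, and leave the sample tin and the marker beside it where they are.

Things in the scene. Friction and masses are not known exactly. Their poses are not given: they have to be found in the camera images.
- specimen_box: Grey box standing loose on the worktop, blue press-fit lid: 116 (x) x 156 (y) mm, 60 high with lid shut, 0.6 to 1.1 kg, yaw up to 35 deg. Origin: centre of its underside; z up. Lid: recessed centre panel 56 x 96 mm, top at 51 mm, white label; round it four rim sections hinged along the panel's edge. Corner posts 56 mm high. More than 60 N on the box counts as leaning heavily.
- sample_tin: Bystander: round aluminium sample tin with lid, 69 mm across, 44 mm high, loose, standing beside a short side of the box, about 50 mm away. Origin: centre of its underside.
- marker: Bystander: marker pen, grey with a red cap, 128 mm long, 18 mm thick, lying loose in front of the box. Origin: under its middle.
- near_section (a joint): Hinge of the blue rim section on one of the two long sides, the one facing the robot (at yaw 0; box -x side); rad: 0 = sprung up (outer edge 12 mm too high), 0.38 = shut. Starts up. Its snap resists with 6 to 9 N on mid rim; released before about 0.3 it springs up again, beyond that it pulls itself shut and stays.
- near_section_rim (a point): Middle of the top of the near section's raised rim bar, the place to press; it moves with the section: 60 mm above the worktop when shut, about 68 mm when up, and 52 mm out from the box centre when shut. The bar is 112 mm long along the box side, 16 mm wide, 10 mm higher than the web behind it.
- far_section (a joint): Hinge of the blue rim section on the other long side, away from the robot (box +x side); rad: 0 = sprung up (outer edge 12 mm too high), 0.38 = shut. Starts up or already shut. Its snap resists with 6 to 9 N on mid rim; released before about 0.3 it springs up again, beyond that it pulls itself shut and stays.
- far_section_rim (a point): Middle of the top of the far section's raised rim bar, the place to press; it moves with the section: 60 mm above the worktop when shut, about 68 mm when up, and 52 mm out from the box centre when shut. The bar is 112 mm long along the box side, 16 mm wide, 10 mm higher than the web behind it.
- left_section (a joint): Hinge of the blue rim section on the short side on the robot's left (box +y side); rad: 0 = sprung up (outer edge 12 mm too high), 0.38 = shut. Starts up. Its snap resists with 6 to 9 N on mid rim; released before about 0.3 it springs up again, beyond that it pulls itself shut and stays.
- left_section_rim (a point): Middle of the top of the left section's raised rim bar, the place to press; it moves with the section: 60 mm above the worktop when shut, about 68 mm when up, and 72 mm out from the box centre when shut. The bar is 72 mm long along the box side, 16 mm wide, 10 mm higher than the web behind it.
- right_section (a joint): Hinge of the blue rim section on the short side on the robot's right (box -y side); rad: 0 = sprung up (outer edge 12 mm too high), 0.38 = shut. Starts up. Its snap resists with 6 to 9 N on mid rim; released before about 0.3 it springs up again, beyond that it pulls itself shut and stays.
- right_section_rim (a point): Middle of the top of the right section's raised rim bar, the place to press; it moves with the section: 60 mm above the worktop when shut, about 68 mm when up, and 72 mm out from the box centre when shut. The bar is 72 mm long along the box side, 16 mm wide, 10 mm higher than the web behind it.

How it is judged:
By the outcome, as a careful person would: the job done as asked, in the order asked, and still so for the second after the job is handed in, with the robot touching nothing.
It also fails if it takes over 45 s, if anything falls off the work surface, if the arm or the gripper's body presses on something with over 40 N, if the wrist force passes 120 N, or if a joint passes its speed limit or range.

## Working session

There is one attempt and no reset: what is moved stays moved. The work goes in short steps, Python scripts to look and compute and a tool call to move; the robot and the scene stay as the last step left them, time stands still between calls to the robot, and variables do not carry over. Pictures are saved under pics/ and viewed, and the job is handed in when it is done.

Besides the shell and the picture viewer there is one more tool, called after ">>>" in YAML: its name, and indented under it one key for each argument. step_arm: Moves the arm, as the interface text tells. Its arguments: {"type":"object","properties":{"moves":{"type":"array","items":{"type":"array","items":{"type":"number"}}},"newtons":{"type":"number"}},"required":["moves"]}

```bash
mkdir -p pics
python3 - <<'E'
from station import *
import cv2
for n in("top","side"):
    cv2.imwrite(f"pics/{n}0.png",camera(n)[:,:,::-1]); print(n,camera_info(n))
print(observe())
E
```

```text
top {'mtx': array([[510.11655623,   0.        , 318.25370421],
       [  0.        , 510.11655623, 237.37506454],
       [  0.        ,   0.        ,   1.        ]]), 'position': array([437.50240755, -75.17138365, 925.91299187]), 'rotation': array([[ 0.02019786, -0.99409135,  0.10665104],
       [-0.99979182, -0.01977391,  0.00503122],
       [-0.00289258, -0.10673046, -0.99428378]])}
side {'mtx': array([[602.38438844,   0.        , 325.50521784],
       [  0.        , 602.38438844, 241.41599075],
       [  0.        ,   0.        ,   1.        ]]), 'position': array([177.12258753, 566.20002315, 523.28718304]), 'rotation': array([[-0.86828971, -0.26824877,  0.41727158],
       [-0.49605251,  0.46578648, -0.73278568],
       [ 0.00220939, -0.84325889, -0.53750309]])}
{'time': 0.1, 'qpos': array([-72.12975895,  18.43533611,  -4.01662443,  83.16857146,
         1.29595563,  78.53965521,  -3.2601611 ]), 'qvel': array([ 0.06585092,  0.01444996,  0.12255138, -0.16710309,  0.01443203,
       -0.00572   , -0.10020721]), 'effort': array([-1.27621519e-06, -4.94880044e+01, -3.83725204e-01, -3.15210986e+01,
        1.29652134e-02,  7.43780140e-03, -8.80776753e-06]), 'tool_pos': array([190.60789427, 620.87768271, 204.32133949]), 'orientation': array([[-4.02905809e-04,  2.93365383e-01,  9.56000309e-01],
       [-1.67049804e-03,  9.55998855e-01, -2.93365641e-01],
       [-9.99998524e-01, -1.71519536e-03,  1.04888804e-04]]), 'contact_force': array([-0.56970446, -0.39331908, -0.02567538]), 'torque': array([-0.0717122 , -0.02526993,  0.00514108]), 'width': 1.002487275616668}
```

View pics/top0.png

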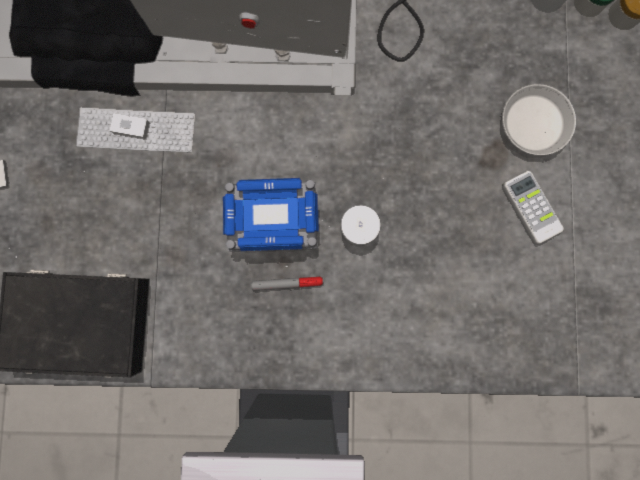

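View pics/side0.png

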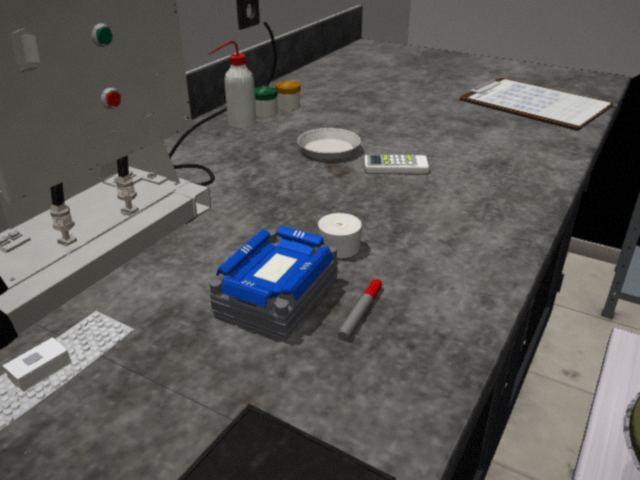

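Run:
```python
import cv2
a=cv2.imread("pics/top0.png")[165:305,205:395]; cv2.imwrite("pics/top0c.png",cv2.resize(a,None,fx=4,fy=4,interpolation=cv2.INTER_CUBIC))
a=cv2.imread("pics/side0.png")[205:345,195:395]; cv2.imwrite("pics/side0c.png",cv2.resize(a,None,fx=4,fy=4,interpolation=cv2.INTER_CUBIC))
```

```text
(no output)
```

View pics/top0c.png

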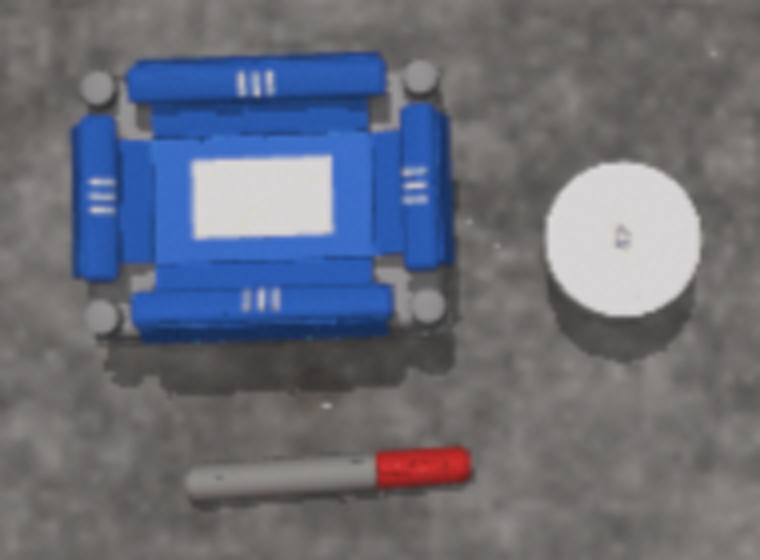

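View pics/side0c.png

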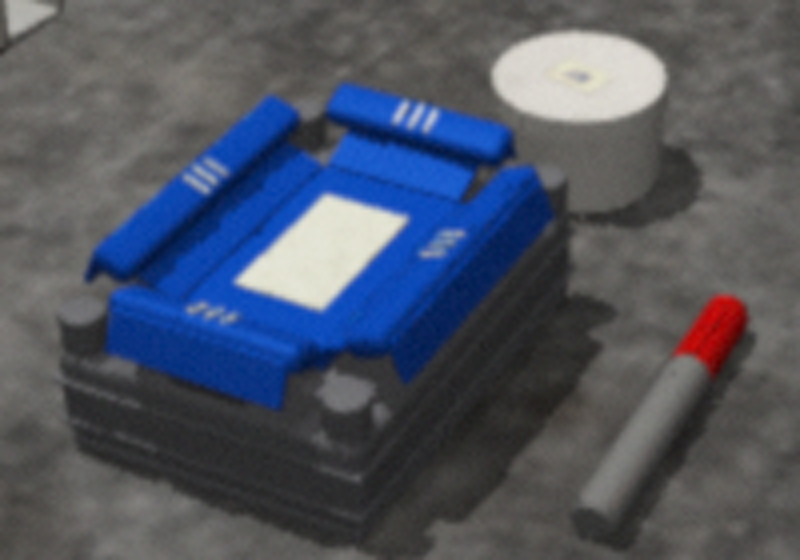

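```bash
cat > h.py <<'E'
import numpy as np
from station import *
def ray(n,u,v,z):
    c=camera_info(n);d=c["rotation"]@np.linalg.inv(c["mtx"])@[u,v,1.];p=c["position"]
    return p+d*(z-p[2])/d[2]
def proj(n,P):
    c=camera_info(n);q=c["mtx"]@(c["rotation"].T@(np.array(P)-c["position"]));return q[:2]/q[2]
E
python3 - <<'E'
from h import *
np.set_printoptions(precision=1,suppress=True)
posts=[ray("top",205+u/4,165+v/4,56) for u,v in [(97,88),(421,77),(428,305),(103,317)]]
print(np.array(posts),np.mean(posts,0)); p=posts
for a,b in((0,1),(3,2)):
    d=p[a]-p[b];print(np.degrees(np.arctan2(-d[0],d[1])),np.linalg.norm(d))
for a,b in((0,3),(1,2)):
    d=p[a]-p[b];print(np.degrees(np.arctan2(d[1],d[0])),np.linalg.norm(d))
print(np.mean([ray("top",205+u/4,165+v/4,51) for u,v in[(191,159),(331,155),(333,238),(194,240)]],0))
# side posts top centres
ps=[ray("side",195+u/4,205+v/4,56) for u,v in[(82,312),(549,172),(347,392)]];print(ps)
for u,v in[(342,90),(355,0),(148,280),(0,272),(162,42)]: print(u,v,ray("top",u,v,0),ray("top",u,v,200))
E
```

```text
[[615.6  85.3  56. ]
 [623.2 -55.   56. ]
 [523.9 -60.2  56. ]
 [516.   78.9  56. ]] [569.7  12.3  56. ]
3.0996797508599596 140.5654426232896
3.265840309117291 139.31516467703648
3.7006823248910026 99.81962272449182
2.9822022716935077 99.41031999248831
[569.6  12.7  51. ]
[array([614.,  88.,  56.]), array([523. , -60.5,  56. ]), array([516.4,  80. ,  56. ])]
342 90 [ 816.9 -109.6    0. ] [ 734.9 -102.1  200. ]
355 0 [ 996.8 -131.8    0. ] [ 876.  -119.6  200. ]
148 280 [453.1 236.2   0. ] [449.7 169.  200. ]
0 272 [462.1 505.9   0. ] [456.8 380.4 200. ]
162 42 [905.3 234.8   0. ] [804.2 167.8 200. ]
```

>>> step_arm:
  moves:
    - [0,-0.025,0.032,0,0]
    - [0,-0.049,0.063,0,0]
    - [0,-0.074,0.095,0,0]
    - [0,-0.098,0.126,0,0]
    - [0,-0.123,0.158,0,0]
  newtons: 40

```text
time: 0.52
tool_pos: [306.1, 455.1, 204.0]
orientation: [[-0.001, 0.293, 0.956], [-0.002, 0.956, -0.293], [-1.0, -0.002, -0.0]]
contact_force: [1.0, 0.4, 0.3]
width: 0.299
```

>>> step_arm:
  moves:
    - [0,-0.025,0.032,-0.08,0]
    - [0,-0.05,0.064,-0.16,0]
    - [0,-0.075,0.096,-0.24,0]
    - [0,-0.1,0.128,-0.32,0]
    - [0,-0.125,0.16,-0.353,0]

```text
time: 0.93
tool_pos: [423.0, 286.7, 204.1]
orientation: [[-0.001, -0.059, 0.998], [-0.002, 0.998, 0.059], [-1.0, -0.002, -0.001]]
contact_force: [0.6, 0.3, -0.2]
width: -0.0
```

>>> step_arm:
  moves:
    - [0,-0.034,0.021,0,0]
    - [0,-0.068,0.042,0,0]
    - [0,-0.102,0.063,0,0]
    - [0,-0.136,0.085,0,0]
    - [0.01,-0.17,0.106,0,0]

```text
time: 1.35
tool_pos: [540.8, 121.8, 195.9]
orientation: [[0.002, -0.06, 0.998], [-0.001, 0.998, 0.06], [-1.0, -0.001, 0.002]]
contact_force: [0.7, 1.1, 0.1]
width: -0.003
```

>>> step_arm:
  moves:
    - [0.02,-0.03,0.019,0,0]
    - [0.05,-0.039,0.024,0,0]
    - [0.08,-0.039,0.024,0,0]
    - [0.1,-0.039,0.024,0,0]
    - [0.1,-0.039,0.024,0,0]

```text
time: 1.77
tool_pos: [563.3, 83.0, 90.7]
orientation: [[-0.007, -0.059, 0.998], [-0.004, 0.998, 0.059], [-1.0, -0.003, -0.008]]
contact_force: [0.2, -0.2, 0.1]
width: -0.0
```

>>> step_arm:
  moves:
    - [0.005,0.002,0.002,0,0]
    - [0.01,0.002,0.002,0,0]
    - [0.015,0.002,0.002,0,0]
    - [0.018,0.002,0.002,0,0]
    - [0.02,0.002,0.002,0,0]

```text
time: 2.18
tool_pos: [565.4, 85.4, 71.1]
orientation: [[-0.006, -0.059, 0.998], [-0.003, 0.998, 0.059], [-1.0, -0.003, -0.007]]
contact_force: [0.7, 0.1, -0.1]
width: 0.001
```

Run:
```python
from h import *
import cv2
a=camera("side")[150:345,155:395,::-1]; cv2.imwrite("pics/s1.png",cv2.resize(a,None,fx=3,fy=3,interpolation=cv2.INTER_CUBIC))
```

```text
(no output)
```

View pics/s1.png

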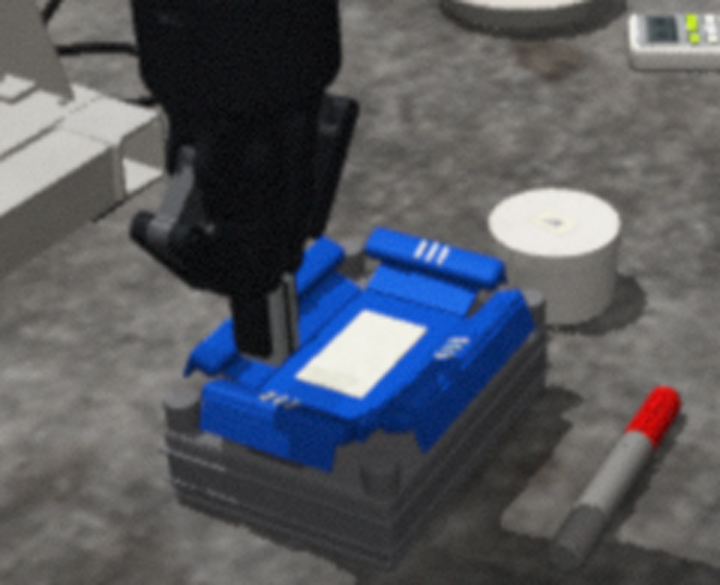

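Run:
```python
from h import *
for P in[(565.4,85.4,71),(565.7,80,68),(569.5,12.5,51),(565.4,85.4,60)]: print(P,(proj("side",P)-[155,150])*3)
for z in(71,65,80,68): print(z,ray("side",155+265/3,150+355/3,z),ray("side",155+280/3,150+398/3,z))
```

```text
(565.4, 85.4, 71) [273.80266611 401.39015114]
(565.7, 80, 68) [281.28724065 400.28522622]
(569.5, 12.5, 51) [364.28691554 351.28950461]
(565.4, 85.4, 60) [275.58631788 422.36475089]
71 [588.73358625  59.82566649  71.        ] [564.55707684  82.16114952  71.        ]
65 [594.19397974  53.10815104  65.        ] [569.69674699  75.73993453  65.        ]
80 [580.54299601  69.90193966  80.        ] [556.84757161  91.79297202  80.        ]
68 [591.463783    56.46690876  68.        ] [567.12691192  78.95054203  68.        ]
```

Run:
```python
from h import *
import cv2
o=observe();print(o["time"],o["tool_pos"],o["width"],o["contact_force"])
a=camera("side")[205:325,175:335,::-1]; cv2.imwrite("pics/s2.png",cv2.resize(a,None,fx=5,fy=5,interpolation=cv2.INTER_CUBIC))
o=observe();print(o["time"],o["tool_pos"],o["width"])
a=camera("top")[150:290,205:365,::-1]; cv2.imwrite("pics/t2.png",cv2.resize(a,None,fx=4,fy=4,interpolation=cv2.INTER_CUBIC))
```

```text
2.2333 [565.15250485  85.24638505  70.76083815] 0.003049152762958364 [-0.78247968 -0.31540393 -0.08373246]
2.2833 [565.16236235  85.23788892  70.95739183] 0.005578437639828993
```

View pics/s2.png

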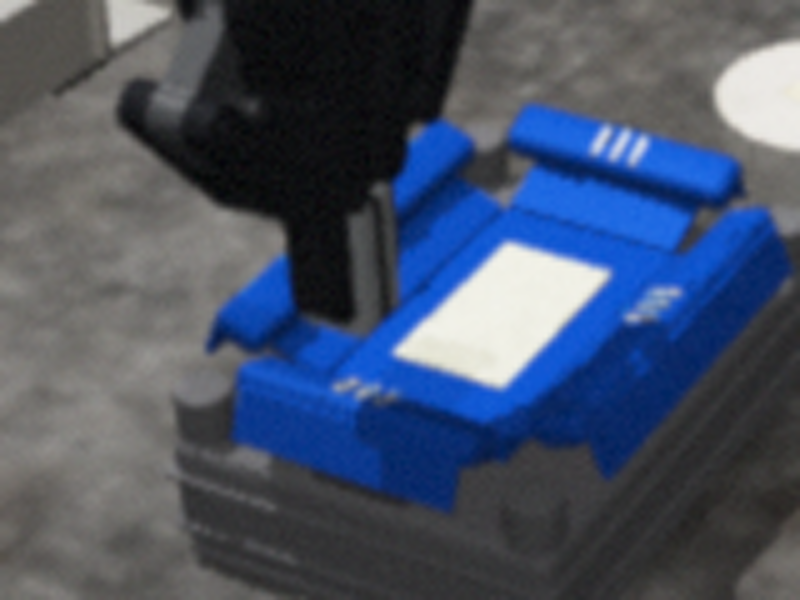

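View pics/t2.png

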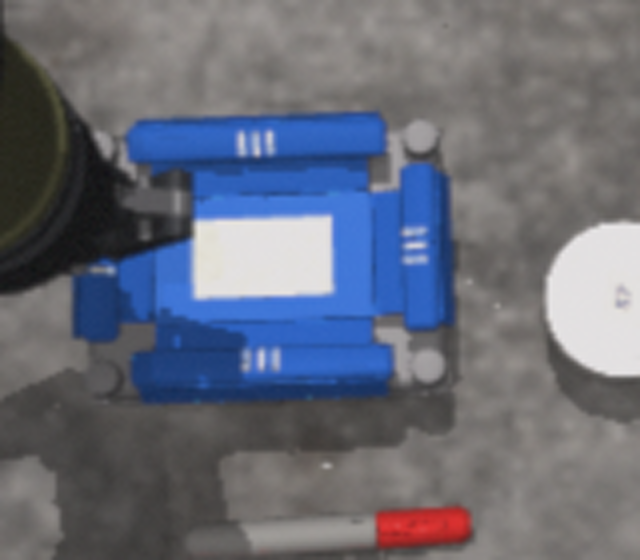

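Run:
```python
from h import *
for z in(70,100,130,160,200): print(z,ray("top",205+190/4,150+205/4,z), ray("side",175+130/5,205+100/5,z),ray("side",175+405/5,205+120/5,z))
for P in[(565.2,85.2,71),(565.2,85.2,95),(565,85,200)]: print((proj("top",P)-[205,150])*4,(proj("side",P)-[175,205])*5)
```

```text
70 [588.87924228  42.23950408  70.        ] [7.08806731e+02 2.71446640e-01 7.00000000e+01] [632.68293362 -30.61637099  70.        ]
100 [583.57344007  38.12421822 100.        ] [673.61816859  37.72641543 100.        ] [602.5324884    8.88285267 100.        ]
130 [578.26763786  34.00893236 130.        ] [638.42960624  75.18138423 130.        ] [572.38204318  48.38207632 130.        ]
160 [572.96183566  29.8936465  160.        ] [603.24104389 112.63635302 160.        ] [542.23159795  87.88129998 160.        ]
200 [565.88743271  24.40659869 200.        ] [556.32296076 162.57631141 200.        ] [502.03100432 140.54693153 200.        ]
[ 86.47561131 257.75329287] [357.45572877 393.80884766]
[ 75.9017086  248.93084147] [350.82577064 315.61401303]
[ 22.1110384  204.16544914] [320.13106083 -61.10811693]
```

>>> step_arm:
  moves:
    - [0.001,0,0,0,0]
    - [0.002,0,0,0,0]
    - [0.003,0,0,0,0]
    - [0.004,0,0,0,0]

```text
time: 2.67
tool_pos: [565.4, 85.2, 67.2]
orientation: [[-0.006, -0.059, 0.998], [-0.003, 0.998, 0.059], [-1.0, -0.003, -0.007]]
contact_force: [-0.2, 0.3, 0.5]
width: -0.001
```

>>> step_arm:
  moves:
    - [0.001,0,0,0,0]
    - [0.002,0,0,0,0]
    - [0.004,0,0,0,0]
    - [0.005,0,0,0,0]

```text
time: 3.0
tool_pos: [565.2, 85.2, 61.8]
orientation: [[-0.007, -0.059, 0.998], [-0.003, 0.998, 0.059], [-1.0, -0.003, -0.007]]
contact_force: [-0.1, -0.0, 0.1]
width: 0.003
```

Run:
```python
from h import *
import cv2
a=camera("side")[205:325,175:335,::-1]; cv2.imwrite("pics/s3.png",cv2.resize(a,None,fx=5,fy=5,interpolation=cv2.INTER_CUBIC))
```

```text
(no output)
```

View pics/s3.png

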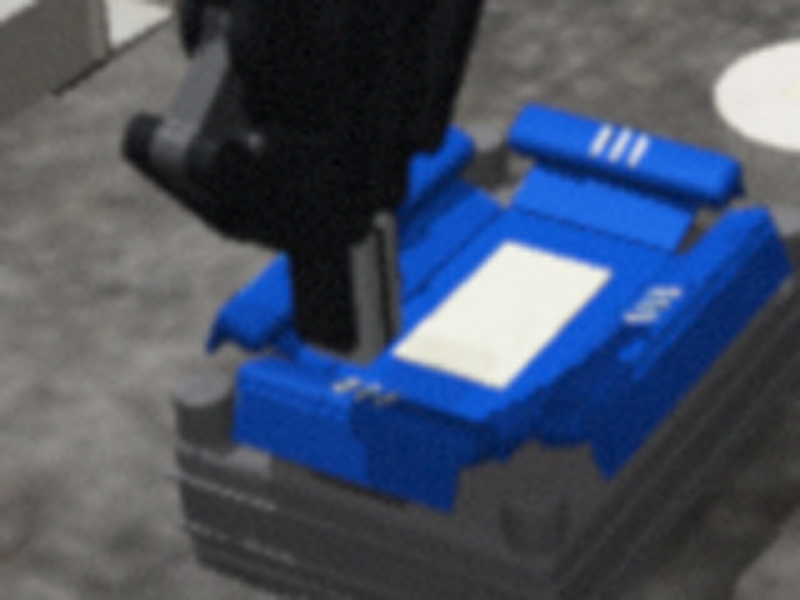

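>>> step_arm:
  moves:
    - [-0.02,0,0,0.12,0]
    - [-0.04,0,0,0.24,0]
    - [-0.04,0,0,0.36,0]
    - [-0.04,0,0,0.48,0]
    - [-0.04,0,0,0.6,0]

```text
time: 3.47
tool_pos: [565.6, 85.4, 102.2]
orientation: [[-0.006, 0.52, 0.854], [-0.003, 0.854, -0.52], [-1.0, -0.006, -0.004]]
contact_force: [-0.0, -0.7, -0.4]
width: -0.0
```

Run:
```python
from h import *
import cv2
o=observe();print(o["qpos"],o["tool_pos"])
```

```text
[-35.63090223  14.29171164  28.00317629 102.39279378  -7.18615464
  65.4812802   53.31785414] [565.59822865  85.35855922 102.1973775 ]
```

>>> step_arm:
  moves:
    - [0,0,0,0.12,0]
    - [0,0,0,0.24,0]
    - [0,0,0,0.36,0]
    - [0,0,0,0.48,0]
    - [0,0,0,0.6,0]

```text
time: 3.88
tool_pos: [565.6, 85.4, 102.2]
orientation: [[-0.006, 0.914, 0.406], [-0.003, 0.406, -0.914], [-1.0, -0.007, 0.0]]
contact_force: [0.2, -0.4, -0.3]
width: -0.002
```

>>> step_arm:
  moves:
    - [0,0,0,0.12,0]
    - [0,0,0,0.24,0]
    - [0,0,0,0.36,0]
    - [0,0,0,0.37,0]

```text
time: 4.22
tool_pos: [565.5, 85.4, 102.1]
orientation: [[-0.006, 0.999, 0.044], [-0.003, 0.044, -0.999], [-1.0, -0.006, 0.003]]
contact_force: [-0.8, 0.2, 1.0]
width: 0.0
```

Run:
```python
from h import *
import cv2
o=observe();print(o["qpos"],o["tool_pos"],o["orientation"])
a=camera("side")[155:305,165:365,::-1]; cv2.imwrite("pics/s4.png",cv2.resize(a,None,fx=4,fy=4,interpolation=cv2.INTER_CUBIC))
a=camera("top")[150:290,165:365,::-1]; cv2.imwrite("pics/t4.png",cv2.resize(a,None,fx=4,fy=4,interpolation=cv2.INTER_CUBIC))
for z in(0,10,20,24,30):
  P=o["tool_pos"]+[0,0,z];print(z,(proj("top",P)-[165,150])*4,(proj("side",P)-[165,155])*4)
```

```text
[-42.03853826  15.16443739  35.60257334 102.61235271  -9.4727507
  65.6442047   -0.84839877] [565.51914029  85.37856048 102.07487668] [[-0.00631762  0.99899074  0.04447012]
 [-0.00321925  0.04445046 -0.9990064 ]
 [-0.99997486 -0.0064545   0.00293518]]
0 [232.26385349 245.45280764] [317.87343047 433.62660033]
10 [227.59587355 241.55268276] [315.57673659 406.64138788]
20 [222.81381537 237.55724483] [313.24622407 379.25882016]
24 [220.86810885 235.93159551] [312.30438202 368.19256185]
30 [217.91344536 233.46295667] [310.88114039 351.47005555]
```

View pics/s4.png

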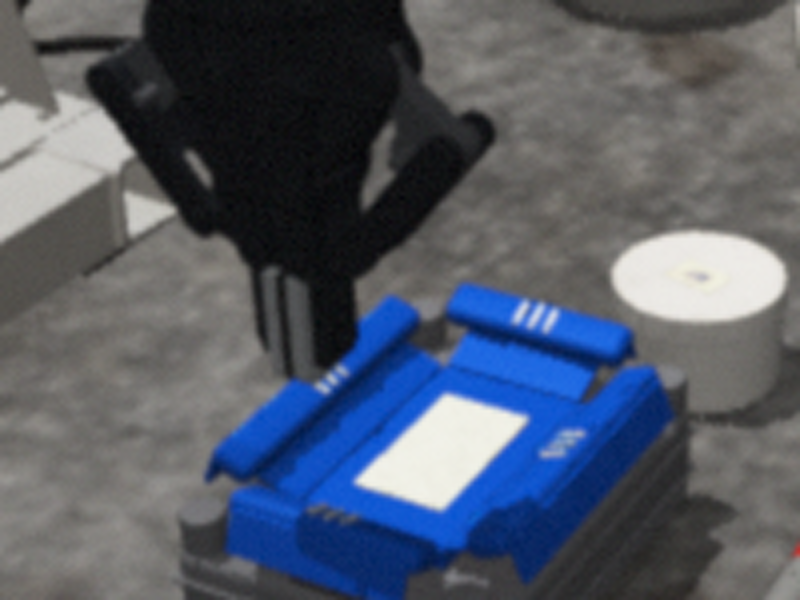

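View pics/t4.png

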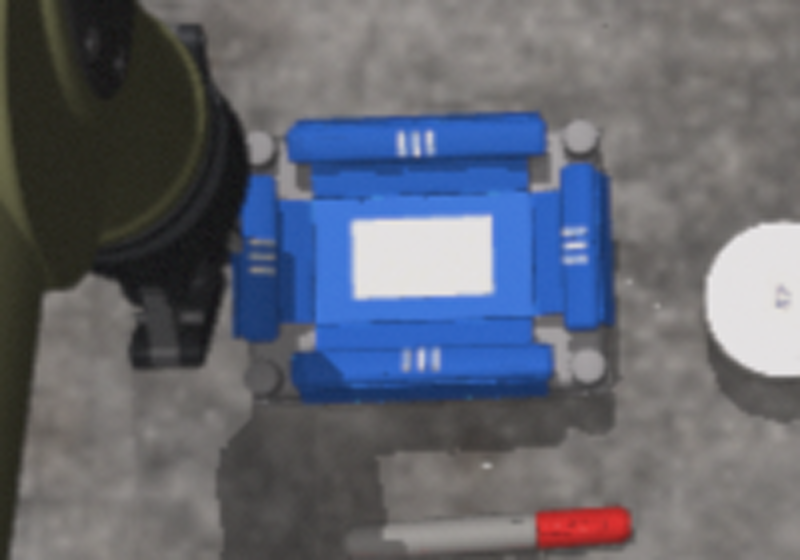

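>>> step_arm:
  moves:
    - [0.015,0,0,0,0]
    - [0.03,0,0,0,0]
    - [0.04,0,0,0,0]
    - [0.045,0,0,0,0]
    - [0.047,0,0,0,0]

```text
time: 4.73
tool_pos: [564.6, 85.1, 54.1]
orientation: [[-0.008, 0.999, 0.052], [-0.004, 0.052, -0.999], [-1.0, -0.008, 0.003]]
contact_force: [0.2, -0.0, -0.2]
width: 0.005
```

>>> step_arm:
  moves:
    - [0.001,0,0,0,0]
    - [0.002,0,0,0,0]
    - [0.004,0,0,0,0]
    - [0.005,0,0,0,0]

```text
time: 5.07
tool_pos: [564.9, 85.2, 49.5]
orientation: [[-0.007, 0.999, 0.052], [-0.003, 0.052, -0.999], [-1.0, -0.007, 0.003]]
contact_force: [-0.0, 0.4, -0.2]
width: 0.001
```

>>> step_arm:
  moves:
    - [0.001,0,0,0,0]
    - [0.002,0,0,0,0]
    - [0.003,0,0,0,0]
    - [0.004,0,0,0,0]

```text
time: 5.4
tool_pos: [564.9, 85.2, 45.5]
orientation: [[-0.007, 0.999, 0.052], [-0.003, 0.052, -0.999], [-1.0, -0.007, 0.003]]
contact_force: [-0.4, 0.3, -0.4]
width: -0.002
```

Run:
```python
from h import *
import cv2
a=camera("side")[195:325,175:335,::-1]; cv2.imwrite("pics/s5.png",cv2.resize(a,None,fx=4,fy=4,interpolation=cv2.INTER_CUBIC))
a=camera("top")[150:290,165:365,::-1]; cv2.imwrite("pics/t5.png",cv2.resize(a,None,fx=4,fy=4,interpolation=cv2.INTER_CUBIC))
```

```text
(no output)
```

View pics/s5.png

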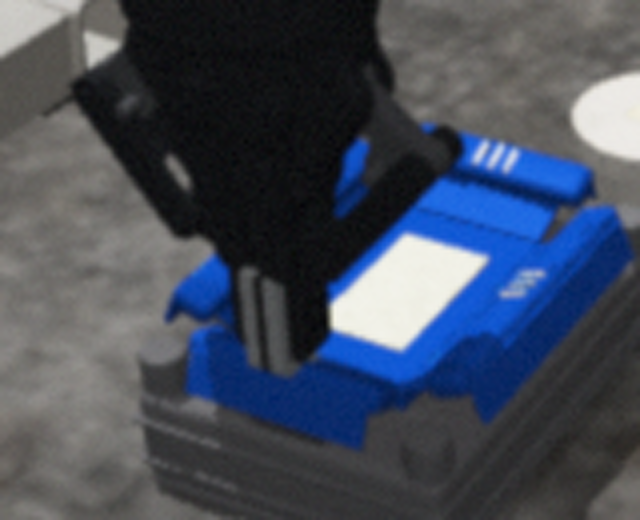

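View pics/t5.png

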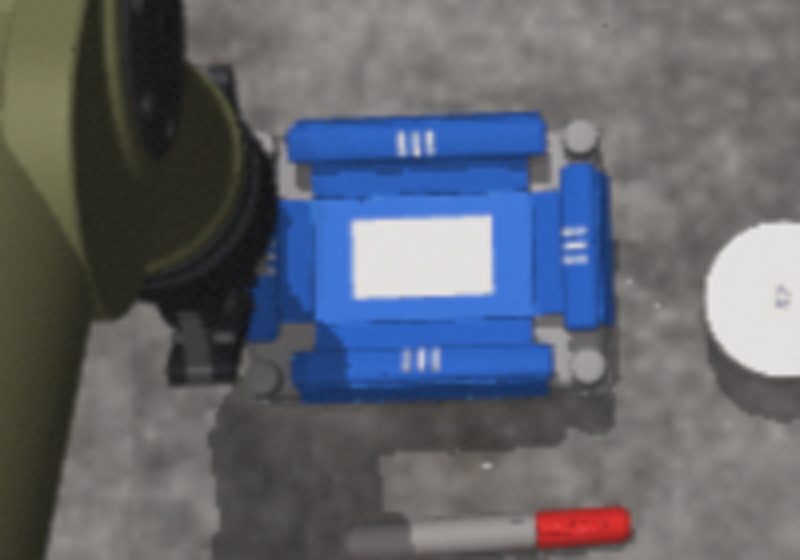

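Run:
```python
from h import *
for z in(45,60,65,70,75): print(z,ray("side",175+280/4,195+374/4,z))
P=observe()["tool_pos"]
for z in(0,10,20,24): print((proj("side",P+[0,0,z])-[175,195])*4)
for q in [(572,74,65),(565.5,74,71),(565,82,72),(564.9,90,70),(564.8,96,70)]:print(q,(proj("side",q)-[175,195])*4)
```

```text
45 [583.02747075  67.01796934  45.        ]
60 [570.29751799  82.67327241  60.        ]
65 [566.0542004   87.89170677  65.        ]
70 [561.81088281  93.11014113  70.        ]
75 [557.56756522  98.32857548  75.        ]
[292.44860119 419.96010083]
[290.34521402 395.07125656]
[288.21209053 369.83054996]
[287.35037331 359.63406973]
(572, 74, 65) [290.67856743 345.72942395]
(565.5, 74, 71) [306.06368132 336.53755223]
(565, 82, 72) [292.27812206 347.42615586]
(564.9, 90, 70) [277.88367032 365.8355871 ]
(564.8, 96, 70) [266.68184174 375.96711061]
```

>>> step_arm:
  moves:
    - [0.001,0,0,0,0]
    - [0.002,0,0,0,0]
    - [0.003,0,0,0,0]
    - [0.004,0,0,0,0]

```text
time: 5.83
tool_pos: [565.1, 85.8, 41.6]
orientation: [[-0.007, 0.999, 0.052], [-0.003, 0.052, -0.999], [-1.0, -0.007, 0.002]]
contact_force: [-0.6, 2.5, 6.8]
width: 0.003
```

>>> step_arm:
  moves:
    - [0.001,0,0,0,0]
    - [0.002,0,0,0,0]
    - [0.003,0,0,0,0]

```text
time: 6.08
tool_pos: [565.1, 87.2, 39.3]
orientation: [[-0.007, 0.999, 0.053], [-0.001, 0.053, -0.999], [-1.0, -0.007, 0.0]]
contact_force: [-2.5, 3.0, 6.6]
width: -0.003
```

>>> step_arm:
  moves:
    - [0.001,0,0,0,0]
    - [0.002,0,0,0,0]
    - [0.003,0,0,0,0]

```text
time: 6.33
tool_pos: [565.2, 88.1, 36.4]
orientation: [[-0.006, 0.999, 0.054], [0.001, 0.054, -0.999], [-1.0, -0.006, -0.001]]
contact_force: [-0.0, 1.5, 3.1]
width: 0.003
```

Run:
```python
from h import *
import cv2
a=camera("side")[195:325,175:335,::-1]; cv2.imwrite("pics/s6.png",cv2.resize(a,None,fx=4,fy=4,interpolation=cv2.INTER_CUBIC))
print(observe()["tool_pos"],observe()["contact_force"])
```

```text
[565.14616511  87.59114376  36.05171987] [0.45804504 1.97099745 2.09700017]
```

View pics/s6.png

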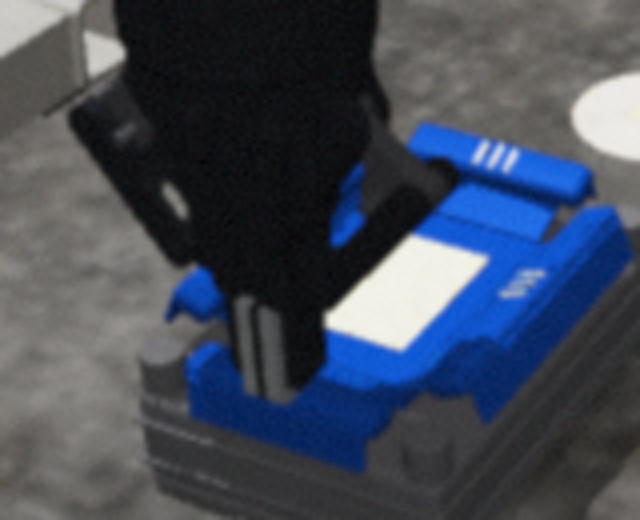

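>>> step_arm:
  moves:
    - [0.001,0,0.001,0,0]
    - [0.002,0,0.002,0,0]
    - [0.003,0,0.002,0,0]

```text
time: 6.63
tool_pos: [565.2, 85.1, 33.4]
orientation: [[-0.007, 0.999, 0.053], [-0.0, 0.053, -0.999], [-1.0, -0.007, 0.0]]
contact_force: [-4.1, 0.1, 12.1]
width: -0.003
```

>>> step_arm:
  moves:
    - [0.001,0,0,0,0]
    - [0.002,0,0,0,0]
    - [0.003,0,0,0,0]

```text
time: 6.88
tool_pos: [565.4, 85.2, 33.0]
orientation: [[-0.008, 0.999, 0.053], [0.001, 0.053, -0.999], [-1.0, -0.007, -0.002]]
contact_force: [-9.0, 1.8, 26.5]
width: -0.0
```

>>> step_arm:
  moves:
    - [-0.02,0,0,0,0]
    - [-0.035,-0.002,0.003,0,0]
    - [-0.035,-0.02,0.027,0,0]
    - [-0.035,-0.038,0.052,0,0]
    - [-0.035,-0.054,0.073,0,0]

```text
time: 7.3
tool_pos: [514.5, 6.9, 67.9]
orientation: [[-0.008, 0.999, 0.052], [-0.0, 0.052, -0.999], [-1.0, -0.008, -0.0]]
contact_force: [0.2, -0.9, 0.1]
width: -0.003
```

Run:
```python
from h import *
import cv2
a=camera("side")[145:345,175:395,::-1]; cv2.imwrite("pics/s7.png",cv2.resize(a,None,fx=3,fy=3,interpolation=cv2.INTER_CUBIC))
a=camera("top")[150:290,165:365,::-1]; cv2.imwrite("pics/t7.png",cv2.resize(a,None,fx=4,fy=4,interpolation=cv2.INTER_CUBIC))
print(observe()["tool_pos"],observe()["contact_force"])
```

```text
[512.78008152   3.93270382  67.65062321] [-0.23179276  0.19637868 -0.45355888]
```

View pics/s7.png

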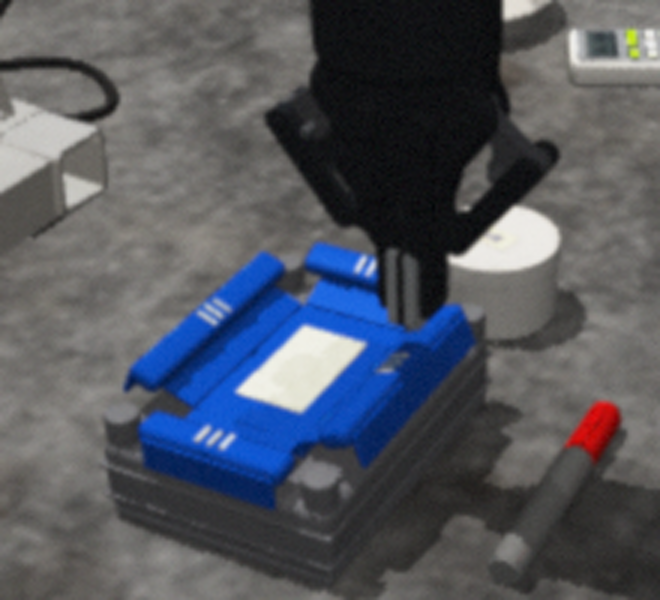

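View pics/t7.png

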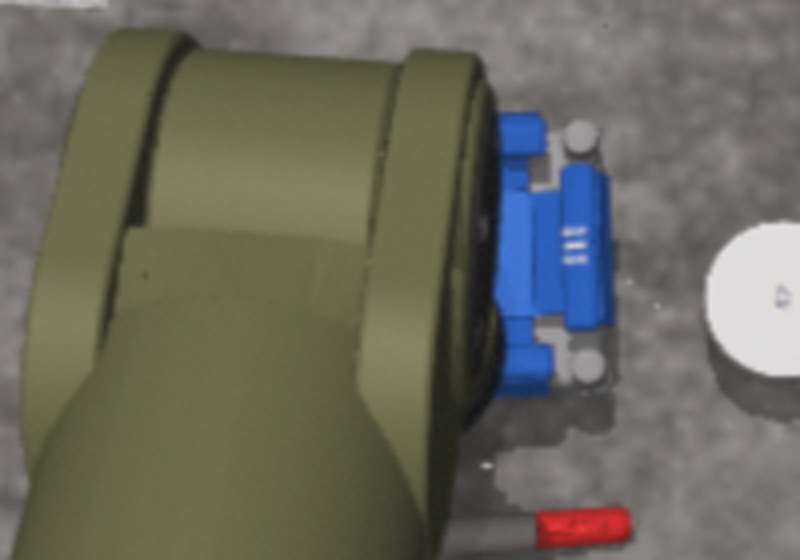

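>>> step_arm:
  moves:
    - [0.006,0.003,-0.0055,0,0]
    - [0.013,0.003,-0.0055,0,0]
    - [0.02,0.003,-0.0055,0,0]
    - [0.022,0.003,-0.0055,0,0]

```text
time: 7.73
tool_pos: [514.4, 10.3, 43.7]
orientation: [[-0.013, 0.999, 0.047], [-0.001, 0.047, -0.999], [-1.0, -0.013, 0.001]]
contact_force: [-1.6, -0.2, 0.9]
width: 0.003
```

>>> step_arm:
  moves:
    - [0.001,0,0,0,0]
    - [0.002,0,0,0,0]
    - [0.003,0,0,0,0]
    - [0.004,0,0,0,0]
    - [0.005,0,0,0,0]

```text
time: 8.15
tool_pos: [512.8, 10.4, 38.8]
orientation: [[-0.017, 0.999, 0.048], [-0.001, 0.048, -0.999], [-1.0, -0.017, 0.0]]
contact_force: [-5.4, -0.6, 7.5]
width: 0.0
```

>>> step_arm:
  moves:
    - [0.001,0,0,0,0]
    - [0.002,0,0,0,0]
    - [0.003,0,0,0,0]
    - [0.004,0,0,0,0]

```text
time: 8.48
tool_pos: [513.2, 10.6, 34.6]
orientation: [[-0.016, 0.999, 0.048], [-0.001, 0.048, -0.999], [-1.0, -0.016, 0.001]]
contact_force: [-0.6, 0.1, 0.4]
width: -0.001
```

>>> step_arm:
  moves:
    - [0.001,0,0,0,0]
    - [0.002,0,0,0,0]
    - [0.003,0,0,0,0]

```text
time: 8.73
tool_pos: [513.7, 10.9, 33.1]
orientation: [[-0.016, 0.999, 0.048], [-0.0, 0.048, -0.999], [-1.0, -0.016, -0.0]]
contact_force: [-6.9, -1.1, 19.6]
width: 0.001
```

>>> step_arm:
  moves:
    - [-0.02,0,0,0,0]
    - [-0.035,0.002,0.003,0,0]
    - [-0.035,0.02,0.026,0,0]
    - [-0.035,0.038,0.05,0,0]
    - [-0.035,0.0565,0.075,0,0]

```text
time: 9.15
tool_pos: [575.8, -60.9, 67.5]
orientation: [[-0.014, 0.999, 0.051], [0.0, 0.051, -0.999], [-1.0, -0.014, -0.001]]
contact_force: [1.1, 0.5, -0.3]
width: 0.001
```

Run:
```python
from h import *
import cv2
a=camera("side")[145:345,175:395,::-1]; cv2.imwrite("pics/s8.png",cv2.resize(a,None,fx=3,fy=3,interpolation=cv2.INTER_CUBIC))
print(observe()["tool_pos"],observe()["contact_force"])
```

```text
[578.91592902 -68.36414789  67.7528744 ] [ 2.18206089 -4.53140349  1.48178545]
```

View pics/s8.png

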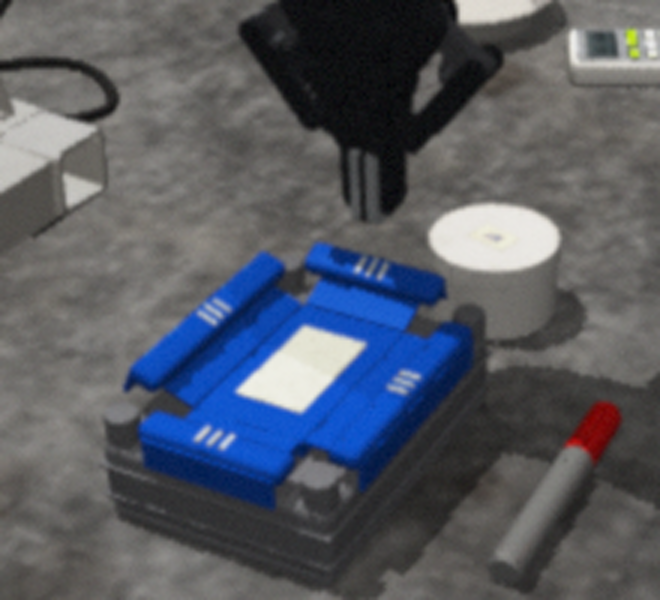

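>>> step_arm:
  moves:
    - [0,-0.005,-0.0065,0,0]
    - [0.008,-0.005,-0.0065,0,0]
    - [0.017,-0.005,-0.0065,0,0]
    - [0.022,-0.005,-0.0065,0,0]

```text
time: 9.53
tool_pos: [572.2, -60.6, 44.0]
orientation: [[-0.012, 0.999, 0.047], [-0.005, 0.046, -0.999], [-1.0, -0.012, 0.005]]
contact_force: [-0.5, -1.1, 2.6]
width: 0.001
```

>>> step_arm:
  moves:
    - [0.001,0,0,0,0]
    - [0.002,0,0,0,0]
    - [0.003,0,0,0,0]
    - [0.004,0,0,0,0]
    - [0.005,0,0,0,0]

```text
time: 9.95
tool_pos: [571.7, -61.3, 39.7]
orientation: [[-0.012, 0.999, 0.046], [-0.006, 0.046, -0.999], [-1.0, -0.012, 0.005]]
contact_force: [-2.2, -2.5, 6.3]
width: -0.002
```

>>> step_arm:
  moves:
    - [0.001,0,0,0,0]
    - [0.002,0,0,0,0]
    - [0.003,0,0,0,0]
    - [0.004,0,0,0,0]
    - [0.005,0,0,0,0]

```text
time: 10.37
tool_pos: [571.9, -61.0, 34.7]
orientation: [[-0.012, 0.999, 0.046], [-0.005, 0.046, -0.999], [-1.0, -0.012, 0.005]]
contact_force: [0.2, -0.6, 0.1]
width: 0.0
```

>>> step_arm:
  moves:
    - [0.001,0,0,0,0]
    - [0.002,0,0,0,0]
    - [0.003,0,0,0,0]

```text
time: 10.62
tool_pos: [572.0, -60.3, 33.3]
orientation: [[-0.012, 0.999, 0.047], [-0.004, 0.047, -0.999], [-1.0, -0.012, 0.003]]
contact_force: [-7.8, 0.1, 21.1]
width: 0.0
```

>>> step_arm:
  moves:
    - [-0.02,0,0,0,0]
    - [-0.035,0.002,-0.003,0,0]
    - [-0.035,0.025,-0.033,0,0]
    - [-0.035,0.045,-0.06,0,0]
    - [-0.035,0.054,-0.072,0,0]

```text
time: 11.03
tool_pos: [624.9, 21.1, 67.2]
orientation: [[-0.011, 0.999, 0.052], [0.0, 0.052, -0.999], [-1.0, -0.01, -0.001]]
contact_force: [-1.1, 0.7, -0.1]
width: 0.001
```

Run:
```python
from h import *
import cv2
a=camera("side")[145:345,175:395,::-1]; cv2.imwrite("pics/s9.png",cv2.resize(a,None,fx=3,fy=3,interpolation=cv2.INTER_CUBIC))
print(observe()["tool_pos"],observe()["contact_force"])
```

```text
[625.38955931  23.04215079  66.60009877] [ 1.30724018  2.35935271 -0.36795945]
```

View pics/s9.png

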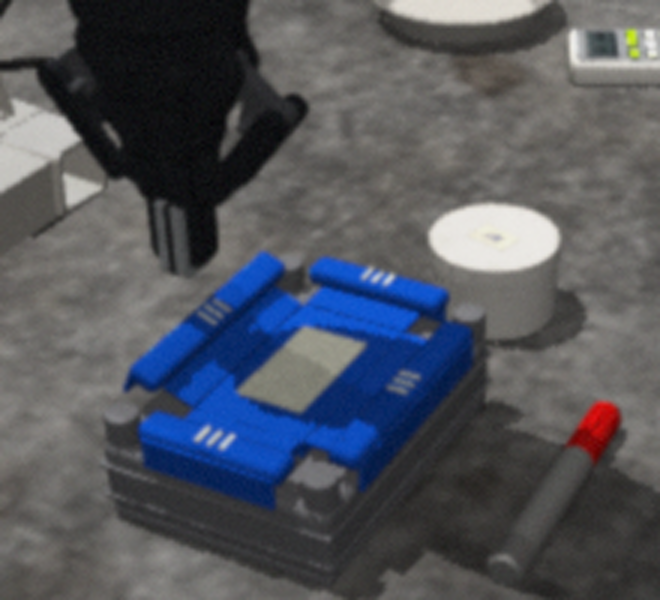

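>>> step_arm:
  moves:
    - [0,-0.0025,0.0065,0,0]
    - [0.008,-0.0025,0.0065,0,0]
    - [0.017,-0.0025,0.0065,0,0]
    - [0.021,-0.0025,0.0065,0,0]

```text
time: 11.42
tool_pos: [621.6, 14.7, 43.8]
orientation: [[-0.013, 0.999, 0.053], [-0.0, 0.053, -0.999], [-1.0, -0.013, -0.0]]
contact_force: [0.2, 0.3, 1.8]
width: 0.001
```

>>> step_arm:
  moves:
    - [0.001,0,0,0,0]
    - [0.002,0,0,0,0]
    - [0.003,0,0,0,0]
    - [0.004,0,0,0,0]
    - [0.005,0,0,0,0]

```text
time: 11.83
tool_pos: [622.5, 14.2, 39.8]
orientation: [[-0.011, 0.999, 0.053], [-0.0, 0.053, -0.999], [-1.0, -0.011, -0.0]]
contact_force: [1.3, -0.8, 5.5]
width: -0.001
```

>>> step_arm:
  moves:
    - [0.001,0,0,0,0]
    - [0.002,0,0,0,0]
    - [0.003,0,0,0,0]
    - [0.004,0,0,0,0]
    - [0.005,0,0,0,0]

```text
time: 12.25
tool_pos: [621.9, 14.1, 34.3]
orientation: [[-0.012, 0.999, 0.053], [-0.001, 0.053, -0.999], [-1.0, -0.012, 0.0]]
contact_force: [-0.1, 0.4, -0.0]
width: -0.0
```

>>> step_arm:
  moves:
    - [0.001,0,0,0,0]
    - [0.002,0,0,0,0]
    - [0.003,0,0,0,0]

```text
time: 12.5
tool_pos: [621.7, 14.1, 33.2]
orientation: [[-0.013, 0.999, 0.053], [0.0, 0.053, -0.999], [-1.0, -0.013, -0.001]]
contact_force: [-5.7, 0.4, 21.8]
width: -0.001
```

>>> step_arm:
  moves:
    - [-0.02,0,0,0,0]
    - [-0.05,0,0,0,0]
    - [-0.09,0,-0.005,0,0]
    - [-0.12,-0.01,-0.04,0,0]
    - [-0.13,-0.03,-0.075,0,0]

```text
time: 12.92
tool_pos: [594.2, 80.3, 165.6]
orientation: [[-0.008, 0.999, 0.046], [-0.001, 0.046, -0.999], [-1.0, -0.008, 0.001]]
contact_force: [0.6, 0.7, 0.9]
width: -0.0
```

>>> step_arm:
  moves:
    - [0,-0.02,-0.035,0,0]
    - [0,-0.04,-0.07,0,0]
    - [0,-0.06,-0.105,0,0]
    - [0,-0.08,-0.135,0,0]
    - [0,-0.08,-0.135,0,0]

```text
time: 13.33
tool_pos: [501.6, 219.6, 164.5]
orientation: [[-0.014, 0.998, 0.058], [0.001, 0.058, -0.998], [-1.0, -0.014, -0.002]]
contact_force: [-0.1, 1.3, -0.4]
width: -0.003
```

Run:
```python
from h import *
import cv2
a=camera("side")[195:345,175:395,::-1]; cv2.imwrite("pics/s10.png",cv2.resize(a,None,fx=3.6,fy=3.6,interpolation=cv2.INTER_CUBIC))
a=camera("top")[165:305,205:395,::-1]; cv2.imwrite("pics/t10.png",cv2.resize(a,None,fx=4,fy=4,interpolation=cv2.INTER_CUBIC))
print(observe()["tool_pos"],observe()["contact_force"],observe()["time"])
```

```text
[505.90623719 212.7855116  164.91880166] [ 0.59351485 -0.28300038  0.17320942] 13.4333
```

View pics/s10.png

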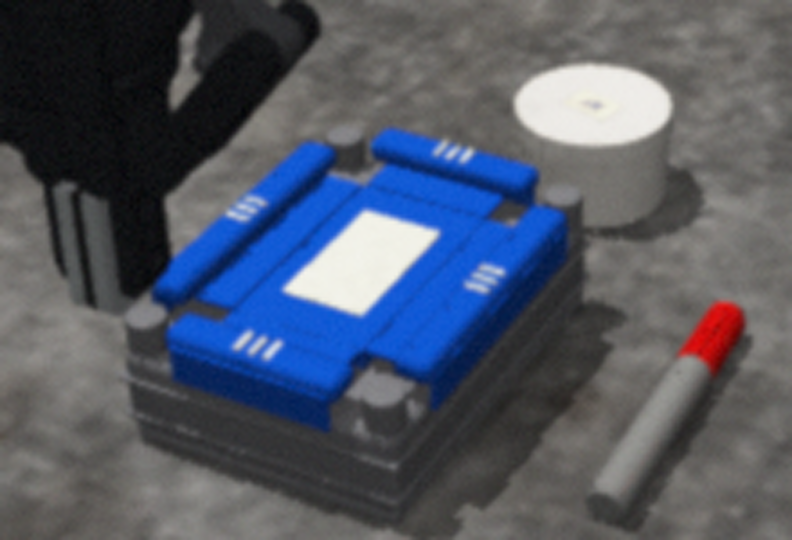

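View pics/t10.png

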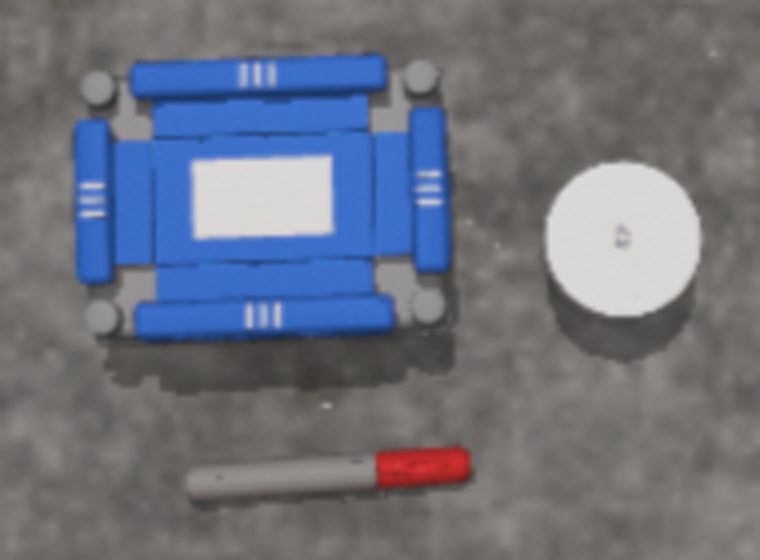

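Top and side views show all four rims lying flat. In the top view the posts at (97,88), (421,77), (428,305) and (103,317) are at the same pixels as before, and so are the tin and the marker. The arm is clear, so I'm handing in.

```bash
python3 -c "
from station import *
job_done()"
```

```text
the job is handed in; nothing more can be done
```

All four rim sections (left, near, right, then far) are pressed shut. I pressed each one at its middle with the closed fingertips. Each time the resistance built to about 6–8 N and fell away as the section snapped. I then pressed on until it was solid, with at most about 27 N read at the wrist. The job was handed in shortly after 13.4 s.

- **Last pictures:** the top and side views show all four rims flat. By eye, the box, tin and marker are where they were at the start. The arm was clear of everything, with contact force near zero.
- **One disagreement:** the fingertips looked, and touched, about 25 mm higher than the reported TCP height. The shut rims, 60 mm high, went solid at a reported height of about 33 mm. I therefore came down in small steps and judged contact by force rather than by the reported height. The cause is not known.

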